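Failed regulator through the take-back flap

TASK

The orange regulator on the turntable has failed its leak test. Slide it across the mahogany top and push it in through the yellow spring flap of the grey take-back box, so that it drops down the chute inside and the flap swings shut behind it. Leave the two good regulators and everything else on the counter standing where they are.

Things in the scene. Friction and masses are not known exactly. Their poses are not given: they have to be found in the camera images.
- orange_centre (a point): the ORANGE gas regulator standing loose and upright: round base 72 mm in diameter up to 22 mm, 78 mm diameter housing from 22 to 44 mm, small cap and key above, 56 mm high in all; one brass nozzle, 12 mm thick, 24 mm up, reaches 83 mm from the body's axis along its own +x. 0.35 kg. Point on the body's axis, 25 mm above its base; z up. In any of three places on the turntable, nozzle roughly towards the box.
- grey_centre (a point): a good regulator of the same shape and size, GREY, to be left where it is; point as for the orange one.
- black_centre (a point): a good regulator of the same shape and size, BLACK, to be left where it is; point as for the orange one.
- mouth (a point): middle of the sill of the take-back box's mouth, in the plane of the box's front face, level with the mahogany top (z = 0.120 m), which runs flat up to it. +y points straight into the box, +x along the mouth, z up. The clear opening reaches 90 mm to each side and 70 mm above the sill; the lintel over it, in the same plane, ends at the box's top, 80 mm above the sill.
- flap (a joint): the yellow flap in the mouth, 174 mm wide, 66 mm high, hinged along its upper edge 69 mm above the sill and 10 mm behind the front plane. 0 = shut, hanging plumb; grows to 1.45 rad as its lower edge swings into the box. A light spring shuts it (0.2 N at the lower edge starts it open, about 1 N when fully open).
- takeback: grey steel take-back box, fixed, 210 mm wide, 275 mm long, 200 mm high, clear window in its top. Origin on the ledge (z = 0) below mouth, same axes. Behind the front plane a smooth chute falls at 42 degrees to a floor 110 mm below the sill: a regulator whose middle is pushed 20 mm or more past the front plane tips in and slides down by itself.
- counter: raised mahogany counter top, fixed, 600 mm (x) by 860 mm (y), top surface at z = 0.120 m; origin at the middle of its footprint at z = 0. The take-back box stands against its +y end, beyond which the surface drops to the ledge at z = 0.
- turntable: round wooden turntable, 380 mm in diameter, let in flush with the mahogany top; it is stopped and does not turn. Origin at its centre on the surface. Things slide freely from it on to the mahogany.
- gauge: chrome pressure gauge lying face up at the turntable's rim, 63 mm in diameter, 28 mm high, brass stem reaching 60 mm from its centre along its +x; origin under the centre of the case. Leave it.
- nut: brass union nut standing flat at the rim, hexagonal, 56 mm across, 30 mm high; origin under its centre. Leave it.
- screw: steel pressure screw with a cross bar, lying at the rim, 82 mm long along its own x, bar 70 mm, 14 mm high; origin under its middle. Leave it.
- spanner: steel spanner 180 mm long lying on the mahogany top along its own x. Leave it.
Mind the look-alikes: they are no part of the job. Leave any purple look-alike of the part that bears black_centre alone.

How it is judged (in metres and radians):
On the way:
1. the orange regulator is in the mouth and holds the flap open (value of joint flap above 0.4 rad and y of orange_centre in the frame of takeback between -0.07 and 0.15 m and x of orange_centre in the frame of takeback between -0.09 and 0.09 m), for 0.05 s.
At the end, for the whole second after the job is handed in: The orange regulator lies at rest inside the take-back box, its centre at least 30 mm behind the front plane and below the sill; the flap is shut again (within 0.08 rad); the grey and black regulators stand upright, and they, the gauge, nut, screw and spanner are within 30 mm of where they were (x of orange_centre in the frame of takeback between -0.1 and 0.1 m and y of orange_centre in the frame of takeback between 0.03 and 0.27 m and z of orange_centre in the frame of takeback below 0.11 m and value of joint flap below 0.08 rad and linear speed of orange below 0.08 m/s and distance of each of grey_centre, black_centre, gauge, nut, screw, spanner from where it was at the start of the episode below 0.03 m and angle between each of grey_centre, black_centre's own z axis and vertical below 0.2 rad); the robot touches nothing.
It fails at once if a good regulator is knocked over (angle between any of grey_centre, black_centre's own z axis and vertical above 0.7 rad).
It also fails if it takes over 45 s, if anything falls off the work surface, if the arm or the gripper's body presses on something with over 40 N, if the wrist force passes 120 N, or if a joint passes its speed limit or range.

ROBOT

A 6-joint arm with a two-finger parallel gripper is mounted at the origin on the work surface. World frame = base frame: x ahead of the robot, y to its left, z up, the work surface at z = 0. Lengths are in mm, angles in rad, forces in N, time in s.
With the tool pointing down it reaches from about 150 to 775 mm from the base axis. Payload 6.1 kg.
Tool frame: the origin (TCP) lies at the very end of the fingers, on their centre line; the grasp point (between the pads) lies 19 mm behind it; z points along the fingers, y is the direction in which the jaws open and shut (so a half turn about z gives the same grasp; the last joint's range is limited). The gripper opens to 85 mm and grips with 20 to 120 N. Pads are 22 mm wide; open, the fingers measure 114 mm over their backs; the gripper's body (76 mm by 85 mm) begins 54 mm behind the grasp point. The pads swing forward as they close: fully open they stand 13 mm farther back than shut.
Start: joints at [1.256, 0.126, -0.04, 1.405, 0, 1.571], TCP at [162.547, 499.186, 231.295] pointing down, gripper open.
Joint ranges: [-2.72, 2.72], [-0.95, 1.95], [-1.27, 1.35], [-1.78, 2.02], [-1.46, 1.47], [-3.14, 3.14]. Speed limits (rad/s): [2.39, 2.39, 3.01, 3.14, 3.14, 3.14].

INTERFACE

Orientations are given as a rotation vector (axis times angle).
In Python, from station import ctrl, optics gives the robot as it stands.
- The arm moves only by the shell command python3 -m pendant 'ROWS' [OPENING] [FORCE]. ROWS is JSON, a list of rows, each a list of 6 numbers: the shift along the world's x, y, z in m, then the turn, a rotation vector about the world's x, y, z in degrees. In form: [[dx, dy, dz, rx, ry, rz], ...]. A call has 1 to 10 rows; each row is the pose to reach, as a shift and turn from the pose commanded when the call began; what a row does not reach only later rows make up. A row lasts 1/12 s, in which the tool goes at most 41.7 mm and 7.16 degrees, less where a joint would pass 70% of its speed; a pose out of reach is approached as far as the arm can. A call with a gripper value outside its range is refused whole. OPENING is the finger opening in m, from 0 to 0.0854, set as the call begins (- or left out, the last holds). The fingers move at their own pace and stop on an object; FORCE is the grip in N (left out, the last holds). Time passes only in rows, so rows that repeat a pose let the fingers close. It gives the time, the measured TCP pose, the force and the opening at its end, in the units of the state.
- ctrl.sense(): the state, without advancing time (a new reading comes with each control period).
- optics.grab_frame(name): name is "side" or "top"; returns a dict with "image" (400x640x3 uint8, red, green, blue), "mtx" (3x3 intrinsics, pixels), "extrinsics" (4x4, takes a point from world to camera coordinates). Camera axes: x right, y up, looking along -z (the intrinsics and any distortion apply to the point x, -y, -z); pixel columns grow to the right and rows downward; lengths in mm; the calibration is good to about 2 mm. A picture is of the moment at which its call begins. There is no depth.
- ctrl.finish_job(): hands the job in, once; it reports no verdict.
The state is a dict: "time": time; "qpos": joint angles; "joint_vel": joint speeds; "joint_efforts": joint torques, N m; "ee_pos": TCP position; "orientation": TCP orientation; "wrist_force": force on the tool from outside, world axes, zero at the start; "moment": the same for the moment, N m; "finger_gap": finger opening in mm.
Only numpy, scipy, OpenCV 4.12 (cv2) and the standard library are available. Lean on these libraries where they do the work, as an engineer would, in place of code of your own. Each camera call takes 0.05 s, during which the arm holds its last target.

## Working session

There is one attempt and no reset: what is moved stays moved. The work goes in short steps, Python scripts to look and compute and a shell command to move; the robot and the scene stay as the last step left them, time stands still between calls to the robot, and variables do not carry over. Pictures are saved under pics/ and viewed, and the job is handed in when it is done.

```bash
mkdir -p pics; ls; cat > h.py <<'E'
import numpy as np, cv2
from station import ctrl, optics
def grab(n,tag):
    f=optics.grab_frame(n); cv2.imwrite(f'pics/{tag}.png',f['image'][:,:,::-1]); np.savez(f'pics/{tag}.npz',**{k:np.array(v) for k,v in f.items() if k in('image','mtx','extrinsics')}); return f
def load(tag): return np.load(f'pics/{tag}.npz')
def ray(f,u,v):
    K=np.array(f['mtx']);E=np.array(f['extrinsics'])
    d=np.linalg.inv(K)@[u,v,1]; d=np.array([d[0],-d[1],-d[2]])
    R=E[:3,:3];return -R.T@E[:3,3], R.T@d
def onz(f,u,v,z):
    o,d=ray(f,u,v); return o+d*(z-o[2])/d[2]
def proj(f,p):
    E=np.array(f['extrinsics']);c=E[:3,:3]@p+E[:3,3];q=np.array(f['mtx'])@[c[0],-c[1],-c[2]];return q[:2]/q[2]
E
python3 - <<'E'
from h import *
for n in('side','top'):
    f=grab(n,n+'0');print({k:(v if k!='image' else 0) for k,v in f.items()})
print(ctrl.sense())
E
```

```text
pics
{'image': 0, 'mtx': array([[500.76954466,   0.        , 320.80107298],
       [  0.        , 500.76954466, 203.42033839],
       [  0.        ,   0.        ,   1.        ]]), 'extrinsics': array([[ 6.76901327e-01, -7.36073769e-01,  8.44732886e-06,
        -4.69075171e+02],
       [ 5.45859772e-01,  5.01986196e-01,  6.70855400e-01,
        -2.20287183e+02],
       [-4.93803303e-01, -4.54098300e-01,  7.41588182e-01,
        -1.10393719e+03],
       [ 0.00000000e+00,  0.00000000e+00,  0.00000000e+00,
         1.00000000e+00]])}
{'image': 0, 'mtx': array([[421.3180117 ,   0.        , 311.68503583],
       [  0.        , 421.3180117 , 199.9465433 ],
       [  0.        ,   0.        ,   1.        ]]), 'extrinsics': array([[-2.23995569e-03, -9.99743894e-01, -2.25195198e-02,
        -1.88558505e+02],
       [ 9.95238571e-01, -4.42311479e-03,  9.73684933e-02,
        -4.65691090e+02],
       [-9.74431631e-02, -2.21941936e-02,  9.94993592e-01,
        -1.16070404e+03],
       [ 0.00000000e+00,  0.00000000e+00,  0.00000000e+00,
         1.00000000e+00]])}
{'time': 0.1, 'qpos': array([ 1.25599386e+00,  1.26329233e-01, -4.05045861e-02,  1.40539678e+00,
        1.84510198e-05,  1.57077932e+00]), 'joint_vel': array([ 6.83155523e-04,  5.23586532e-05,  3.51495773e-04, -1.34289323e-03,
       -1.65988053e-03, -6.96197271e-04]), 'joint_efforts': array([ 7.69277322e-04, -4.36901343e+01,  3.53606558e+01,  1.37247736e-02,
        2.76071825e-05,  1.68579595e-05]), 'ee_pos': array([162.43663121, 498.85419365, 230.60243752]), 'orientation': array([-4.92386648e-01, -3.10251958e+00,  2.22038732e-03]), 'wrist_force': array([ 6.47014763e-04,  7.15270555e-01, -5.10680433e-01]), 'moment': array([0.04748584, 0.02370183, 0.00050508]), 'finger_gap': 85.34235679423135}
```

View pics/side0.png

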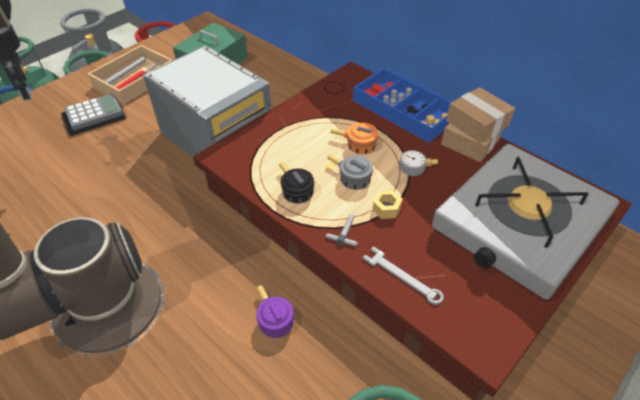

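View pics/top0.png

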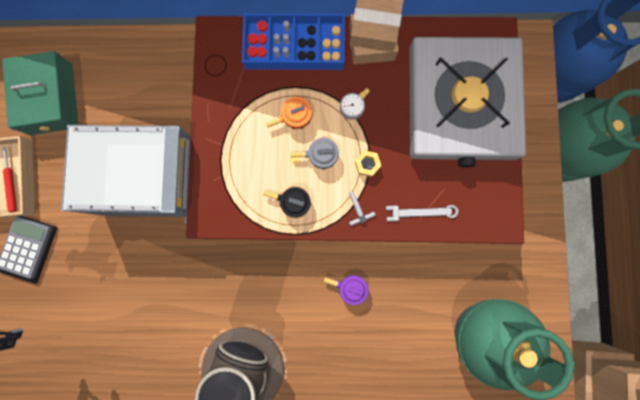

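The top view shows orange at (297,112), grey at (323,153) and black at (295,202). A purple look-alike at (353,290) stands off the counter. The box mouth is at about (186,175). Next I'll measure these.

```bash
python3 - <<'E'
from h import *
f=load('top0');im=f['image'];hsv=cv2.cvtColor(im,cv2.COLOR_RGB2HSV)
s=load('side0')
def blob(f,lo,hi,roi):
    h=cv2.cvtColor(f['image'],cv2.COLOR_RGB2HSV)
    m=cv2.inRange(h,np.array(lo),np.array(hi));k=np.zeros_like(m);x0,y0,x1,y1=roi;k[y0:y1,x0:x1]=m[y0:y1,x0:x1]
    cs,_=cv2.findContours(k,cv2.RETR_EXTERNAL,cv2.CHAIN_APPROX_NONE);c=max(cs,key=cv2.contourArea);return c
for n,lo,hi,roi,rs in [('orange',(3,150,120),(15,255,255),(270,85,325,135),(335,115,385,160)),('grey',(90,15,50),(140,120,210),(295,130,345,175),(335,150,376,192)),('black',(0,0,0),(179,255,60),(270,180,320,225),(275,162,320,206))]:
    c=blob(f,lo,hi,roi);(u,v),r=cv2.minEnclosingCircle(c)
    c2=blob(s,lo,hi,rs);b=cv2.boundingRect(c2)
    print(n,(u,v),r,r/421*1000,cv2.contourArea(c),onz(f,u,v,155)[:2],'side',b,onz(s,b[0]+b[2]/2,b[1]+b[3]/2,145)[:2])
o=im[60:240,150:400];cv2.imwrite('pics/crop.png',cv2.resize(o,None,fx=3.2,fy=3.2,interpolation=cv2.INTER_CUBIC)[:,:,::-1])
o=s['image'][40:240,130:450];cv2.imwrite('pics/crops.png',cv2.resize(o,None,fx=2.5,fy=2.5,interpolation=cv2.INTER_CUBIC)[:,:,::-1])
E
```

```text
orange (294.48663330078125, 112.21714782714844) 16.941207885742188 40.24039877848501 703.0 [ 675.74656283 -149.96404677] side (344, 122, 34, 32) [ 670.75632    -157.42193059]
grey (322.0, 153.18182373046875) 15.109893798828125 35.89048408272714 589.5 [ 569.67854167 -219.26241663] side (366, 178, 2, 2) [ 568.07426899 -260.09770728]
black (293.7339172363281, 200.64035034179688) 15.447469711303711 36.69232710523447 583.5 [ 450.36231827 -148.48331351] side (282, 170, 31, 33) [ 441.94944907 -158.61345822]
```

View pics/crop.png

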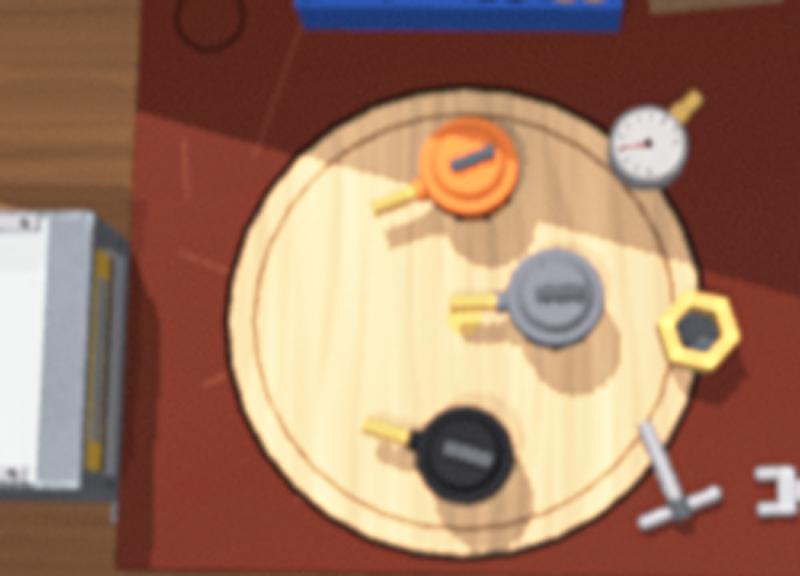

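View pics/crops.png

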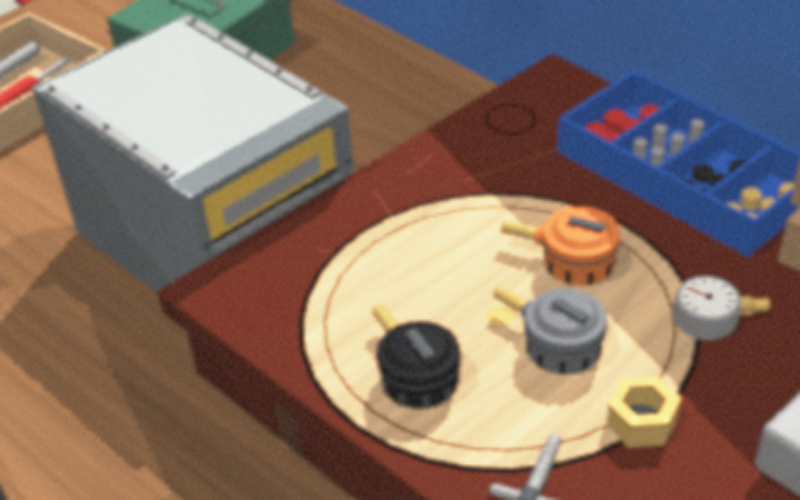

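```bash
python3 - <<'E'
from h import *
f=load('top0');s=load('side0')
T=lambda x,y:(150+x/3.2,60+y/3.2)
S=lambda x,y:(130+x/2.5,40+y/2.5)
for n,p,z in [('orange',(469,167),160),('orange noz tip',(377,207),144),('grey',(556,298),160),('greytip',(453,303),144),('black',(464,454),160),('blacktip',(366,425),144),('counter L far',(137,20),120),('counter L near',(117,565),120),('boxtopF far',(95,212),200),('boxtopF near',(75,490),200),('sill far',(129,245),120),('sill near',(115,497),120),('gauge',(649,145),148),('nut',(699,330),150),('screw',(668,495),130),('near edge',(300,568),120)]:
    print('T',n,onz(f,*T(*p),z)[:2].round(1))
for n,p,z in [('boxtopF near',(178,187),200),('boxtopF far',(348,107),200),('sill near', (208,240),120),('sill far',(350,165),120),('cnr near',(163,297),120),('cnr far',(553,56),120),('orange',(581,235),160),('tip',(505,228),144),('grey',(566,315),160),('gtip',(498,293),144),('black',(419,345),160),('btip',(380,313),144)]:
    print('S',n,onz(s,*S(*p),z)[:2].round(1))
E
```

```text
T orange [ 674.2 -155.5]
T orange noz tip [647.1 -80.9]
T grey [ 568.7 -223.6]
T greytip [ 568.7 -142. ]
T black [ 446.8 -151.9]
T blacktip [471.6 -73.7]
T counter L far [814.9 123.9]
T counter L near [362.5 128.5]
T boxtopF far [629.2 127. ]
T boxtopF near [417.4 135.9]
T sill far [623.8 125.7]
T sill near [417.  131.6]
T gauge [ 694.6 -298.4]
T nut [ 544.6 -335.6]
T screw [ 416.4 -311.5]
T near edge [359.7 -18.6]
S boxtopF near [420.2 148.4]
S boxtopF far [626.8 124.1]
S sill near [440.9 147.6]
S sill far [628.6 131.7]
S cnr near [355.3 112.5]
S cnr far [947.3 107.6]
S orange [ 670.6 -160.9]
S tip [642.2 -85.5]
S grey [ 572.3 -223.6]
S gtip [ 564.9 -145.4]
S black [ 451.3 -150.5]
S btip [468.  -81.4]
```

```bash
python3 - <<'E'
from h import *
from scipy.spatial.transform import Rotation as R
s=ctrl.sense();r=R.from_rotvec(s['orientation']);print(r.as_matrix().round(3))
E
python3 -m pendant '[[0.02,-0.03,0.02,0,0,0],[0.05,-0.07,0.04,0,0,0],[0.08,-0.11,0.04,0,0,0],[0.11,-0.15,0.04,0,0,0],[0.13,-0.19,0.04,0,0,0],[0.15,-0.22,0.04,0,0,0]]' 0.064 30
```

```text
[[-0.951  0.31  -0.   ]
 [ 0.31   0.951 -0.001]
 [ 0.    -0.001 -1.   ]]
time: 0.6
ee_pos: [299.5, 298.8, 271.1]
orientation: [-0.491, -3.103, 0.0]
wrist_force: [1.7, 0.6, -0.4]
finger_gap: 64.0
```

```bash
python3 -m pendant '[[0.02,-0.03,0,0,0,-7],[0.04,-0.06,0,0,0,-14],[0.06,-0.09,0,0,0,-21],[0.08,-0.12,0,0,0,-28],[0.10,-0.15,0,0,0,-35],[0.12,-0.18,0,0,0,-42],[0.14,-0.21,0,0,0,-49],[0.16,-0.24,0,0,0,-56],[0.18,-0.27,0,0,0,-63],[0.20,-0.29,0,0,0,-70]]'
python3 -c "
from h import *
print(ctrl.sense()['qpos'].round(3))"
```

```text
time: 1.43
ee_pos: [499.5, 7.9, 270.9]
orientation: [-2.192, -2.25, 0.001]
wrist_force: [0.0, 1.0, 0.1]
finger_gap: 63.9
[ 1.600e-02  8.200e-02 -2.000e-03  1.487e+00 -1.000e-03  1.561e+00]
```

```bash
python3 -m pendant '[[0.02,-0.03,0,0,0,-3.5],[0.04,-0.06,0,0,0,-3.5],[0.06,-0.09,0,0,0,-3.5],[0.08,-0.12,0,0,0,-3.5],[0.10,-0.15,0,0,0,-3.5],[0.12,-0.18,0,0,0,-3.5],[0.145,-0.205,0,0,0,-3.5],[0.163,-0.227,0,0,0,-3.5],[0.163,-0.227,0,0,0,-3.5],[0.163,-0.227,0,0,0,-3.5]]'
python3 - <<'E'
from h import *
from scipy.spatial.transform import Rotation as R
s=ctrl.sense();print(s['qpos'].round(3),R.from_rotvec(s['orientation']).as_matrix().round(3),s['wrist_force'])
grab('side','side1');grab('top','top1')
E
```

```text
time: 2.27
ee_pos: [662.4, -217.7, 268.6]
orientation: [-2.251, -2.187, 0.002]
wrist_force: [0.3, -0.4, -0.2]
finger_gap: 63.9
[-0.318  0.494  0.541  1.621  0.     1.282] [[ 0.029  1.    -0.003]
 [ 1.    -0.029  0.001]
 [ 0.001 -0.003 -1.   ]] [ 0.2532524  -0.3557696  -0.18099449]
```

View pics/side1.png

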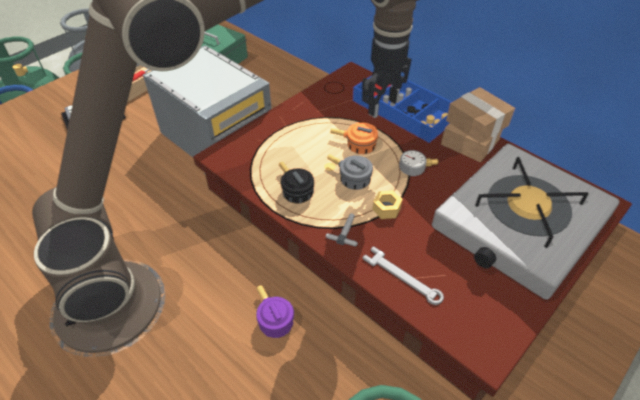

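View pics/top1.png

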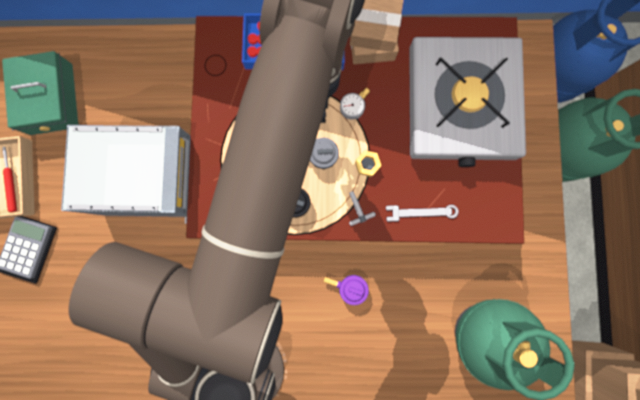

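```bash
python3 -m pendant '[[0.007,-0.010,-0.02,0,0,0],[0.014,-0.018,-0.045,0,0,0],[0.014,-0.018,-0.07,0,0,0],[0.014,-0.018,-0.09,0,0,0],[0.014,-0.018,-0.1,0,0,0],[0.014,-0.018,-0.1,0,0,0]]'
python3 - <<'E'
from h import *
grab('side','side2');f=load('side2')['image'][60:220,290:490]
cv2.imwrite('pics/c2.png',cv2.resize(f,None,fx=4,fy=3.7,interpolation=cv2.INTER_CUBIC)[:,:,::-1])
E
```

```text
time: 2.87
ee_pos: [674.5, -232.9, 169.4]
orientation: [-2.247, -2.19, 0.002]
wrist_force: [0.6, -1.1, -0.0]
finger_gap: 64.2
```

View pics/c2.png

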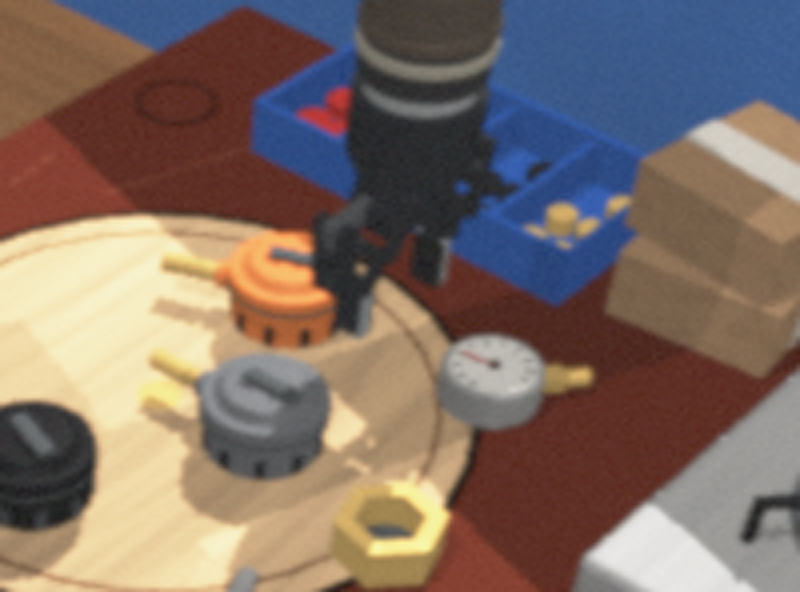

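The orange regulator sits just ahead of the two fingers, and nothing is touching grey or the gauge. I'll descend and bring the fingers up to it.

```bash
python3 -m pendant '[[0,0,-0.02,0,0,0],[0,0,-0.035,0,0,0],[0,0,-0.035,0,0,0],[0,0.01,-0.035,0,0,0],[0,0.02,-0.035,0,0,0],[0,0.03,-0.035,0,0,0],[0,0.038,-0.035,0,0,0],[0,0.044,-0.035,0,0,0],[0,0.05,-0.035,0,0,0],[-0.003,0.056,-0.035,0,0,0]]'
python3 - <<'E'
from h import *
grab('side','side3');f=load('side3')['image'][60:220,290:490]
cv2.imwrite('pics/c3.png',cv2.resize(f,None,fx=4,fy=3.7,interpolation=cv2.INTER_CUBIC)[:,:,::-1])
E
```

```text
time: 3.75
ee_pos: [674.1, -178.6, 137.2]
orientation: [2.249, 2.189, 0.001]
wrist_force: [1.8, -3.7, 2.7]
finger_gap: 64.2
```

View pics/c3.png

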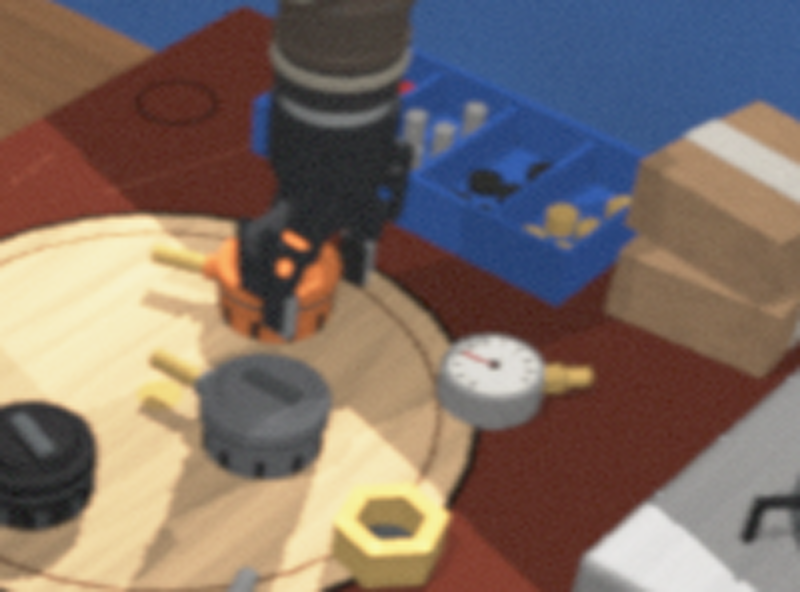

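```bash
python3 -m pendant '[[-0.004,0.009,0,0,0,0],[-0.009,0.018,0,0,0,0],[-0.014,0.027,0,0,0,0],[-0.020,0.036,0,0,0,0],[-0.026,0.045,0,0,0,0],[-0.032,0.054,0,0,0,0],[-0.038,0.063,0,0,0,0],[-0.044,0.072,0,0,0,0],[-0.050,0.081,0,0,0,0],[-0.056,0.090,0,0,0,0]]'
python3 - <<'E'
from h import *
grab('side','side4');f=load('side4')['image'][40:240,190:450]
cv2.imwrite('pics/c4.png',cv2.resize(f,None,fx=3,fy=2.9,interpolation=cv2.INTER_CUBIC)[:,:,::-1])
E
```

```text
time: 4.63
ee_pos: [617.0, -88.1, 136.9]
orientation: [2.25, 2.19, 0.001]
wrist_force: [3.4, -4.7, 5.5]
finger_gap: 64.0
```

View pics/c4.png

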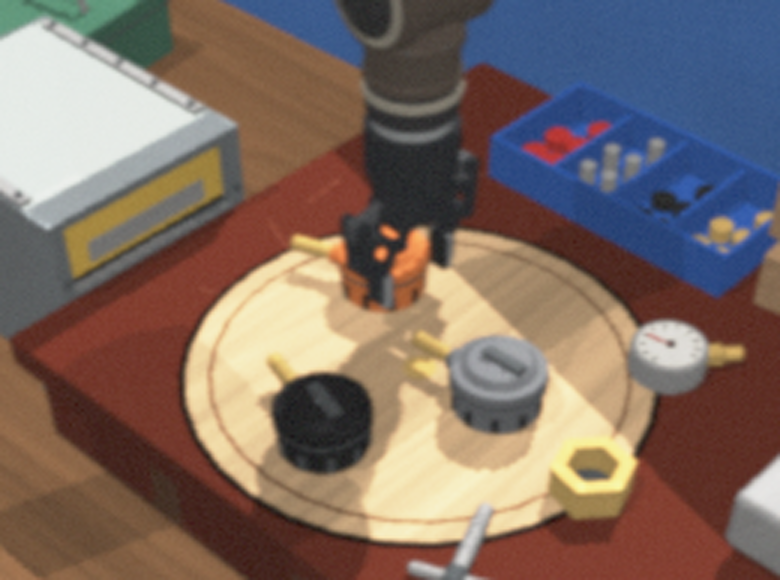

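```bash
python3 -m pendant '[[-0.006,0.009,0,0,0,0],[-0.012,0.018,0,0,0,0],[-0.018,0.027,0,0,0,0],[-0.024,0.036,0,0,0,0],[-0.030,0.045,0,0,0,0],[-0.036,0.054,0,0,0,0],[-0.042,0.063,0,0,0,0],[-0.048,0.072,0,0,0,0],[-0.054,0.081,0,0,0,0],[-0.060,0.090,0,0,0,0]]'
python3 - <<'E'
from h import *
grab('side','side5');f=load('side5')['image'][40:240,130:390]
cv2.imwrite('pics/c5.png',cv2.resize(f,None,fx=3,fy=2.9,interpolation=cv2.INTER_CUBIC)[:,:,::-1])
grab('top','top5');f=load('top5')['image'][60:260,150:410]
cv2.imwrite('pics/t5.png',cv2.resize(f,None,fx=3,fy=2.9,interpolation=cv2.INTER_CUBIC)[:,:,::-1])
E
```

```text
time: 5.52
ee_pos: [556.8, 1.8, 136.5]
orientation: [2.25, 2.19, 0.0]
wrist_force: [3.5, -4.4, 5.4]
finger_gap: 64.3
```

View pics/c5.png

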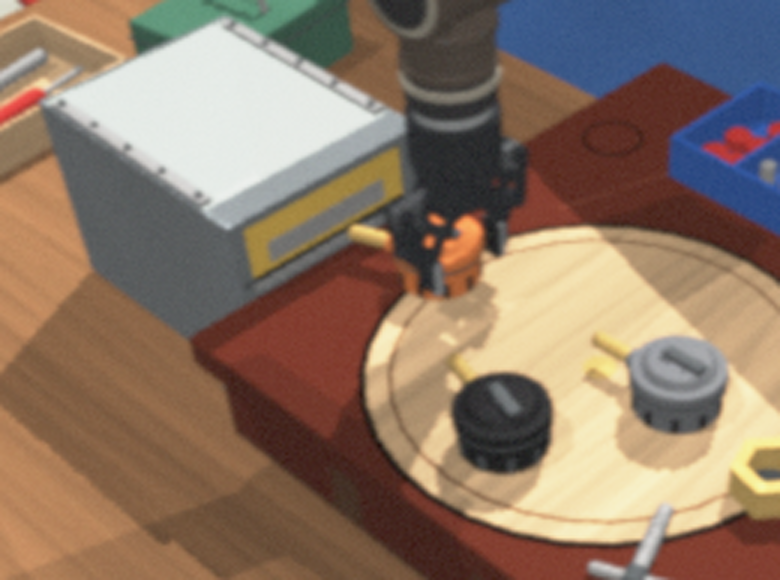

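View pics/t5.png

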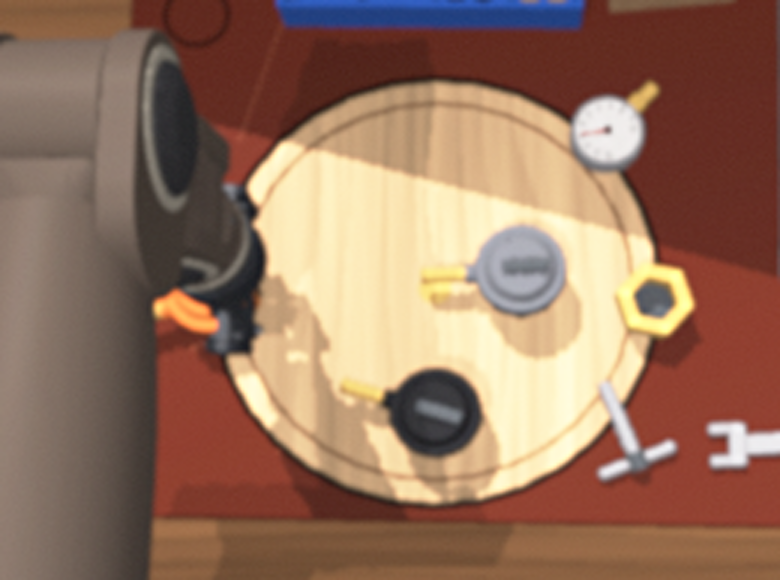

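```bash
python3 -m pendant '[[-0.005,0.009,0,0,0,0],[-0.010,0.018,0,0,0,0],[-0.015,0.027,0,0,0,0],[-0.020,0.036,0,3,0,0],[-0.023,0.045,0,7,0,0],[-0.026,0.054,0,11,0,0],[-0.028,0.063,0,15,0,0],[-0.029,0.070,0,19,0,0],[-0.030,0.077,0,22,0,0],[-0.030,0.084,0,25,0,0]]'
python3 - <<'E'
from h import *
grab('side','side6');f=load('side6')['image'][40:240,130:390]
cv2.imwrite('pics/c6.png',cv2.resize(f,None,fx=3,fy=2.9,interpolation=cv2.INTER_CUBIC)[:,:,::-1])
E
```

```text
time: 6.45
ee_pos: [526.0, 86.0, 135.8]
orientation: [-2.002, -1.948, -0.433]
wrist_force: [-0.2, -4.2, 1.8]
finger_gap: 63.4
```

View pics/c6.png

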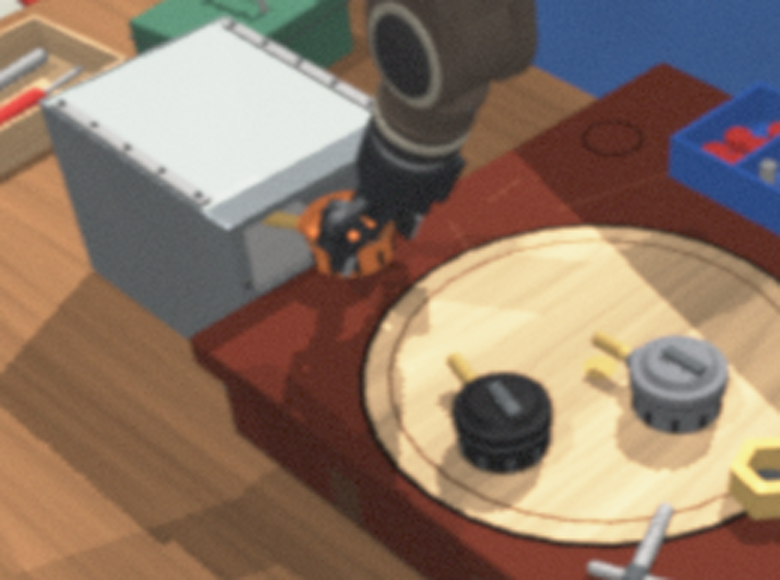

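```bash
python3 -m pendant '[[0,0.008,0,0,0,0],[0,0.016,0,0,0,0],[0,0.024,0,0,0,0],[0,0.03,0,0,0,0],[0,0.036,0,0,0,0],[0,0.036,0,0,0,0]]'
python3 - <<'E'
from h import *
grab('side','side7');f=load('side7')['image'][40:240,130:390]
cv2.imwrite('pics/c7.png',cv2.resize(f,None,fx=3,fy=2.9,interpolation=cv2.INTER_CUBIC)[:,:,::-1])
E
```

```text
time: 7.0
ee_pos: [526.5, 123.4, 136.1]
orientation: [-2.001, -1.953, -0.432]
wrist_force: [-0.0, -1.0, -0.9]
finger_gap: 64.1
```

View pics/c7.png

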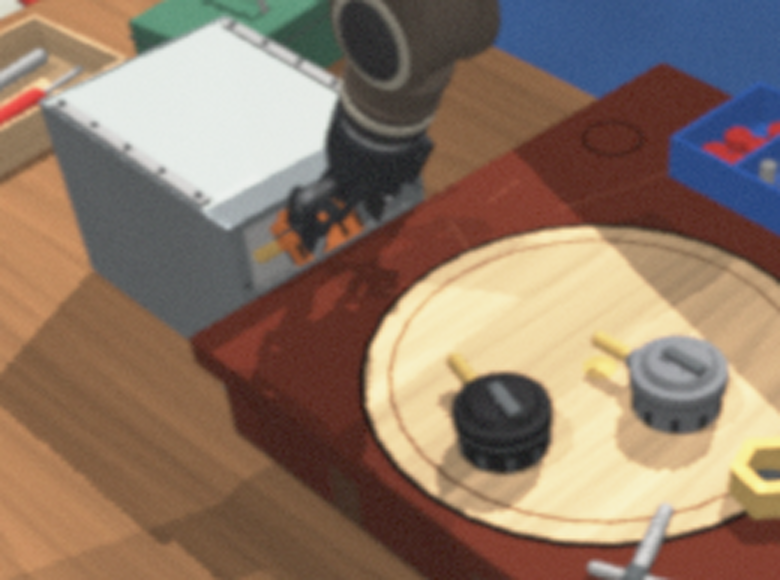

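The regulator is in the mouth and starting to tip, with its nozzle well turned towards -x. I'll push a little further.

```bash
python3 -m pendant '[[0,0.006,0,0,0,0],[0,0.012,0,0,0,0],[0,0.015,0,0,0,0],[0,0.015,0,0,0,0]]'
python3 - <<'E'
from h import *
grab('side','side8');f=load('side8')['image'][40:240,130:390]
cv2.imwrite('pics/c8.png',cv2.resize(f,None,fx=3,fy=2.9,interpolation=cv2.INTER_CUBIC)[:,:,::-1])
E
```

```text
time: 7.38
ee_pos: [527.0, 137.1, 136.1]
orientation: [-2.003, -1.952, -0.432]
wrist_force: [-0.8, -0.5, 0.1]
finger_gap: 63.9
```

View pics/c8.png

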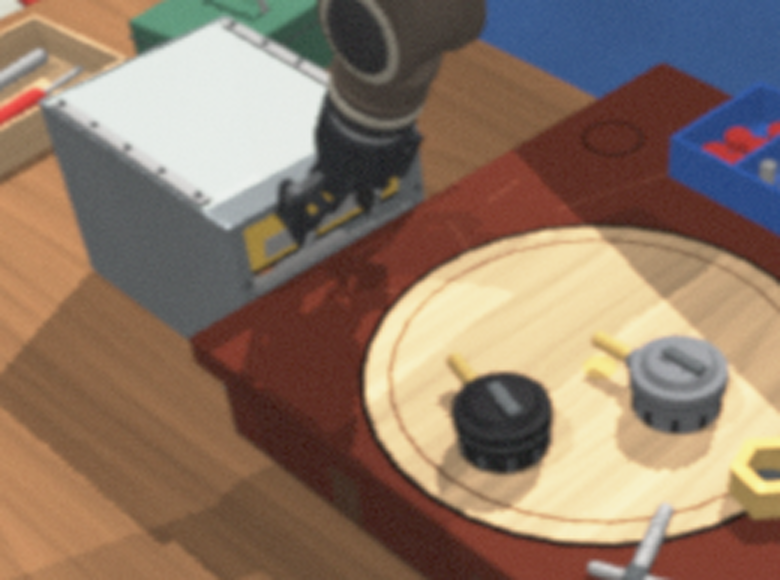

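The regulator has dropped in and the yellow flap has swung back behind it. I'll retreat.

```bash
python3 -m pendant '[[0,-0.012,0,0,0,0],[0,-0.03,0,0,0,0],[0,-0.05,0.005,0,0,0],[0,-0.065,0.02,0,0,0],[0,-0.075,0.05,0,0,0],[0,-0.08,0.085,0,0,0],[-0.02,-0.08,0.12,0,0,0],[-0.04,-0.08,0.15,0,0,0],[-0.07,-0.08,0.17,0,0,0],[-0.1,-0.08,0.18,0,0,0]]'
python3 - <<'E'
from h import *
grab('side','side9');f=load('side9')['image'][40:240,130:450]
cv2.imwrite('pics/c9.png',cv2.resize(f,None,fx=2.5,fy=2.5,interpolation=cv2.INTER_CUBIC)[:,:,::-1])
grab('top','top9')
E
```

```text
time: 8.27
ee_pos: [427.0, 56.3, 318.9]
orientation: [-2.005, -1.953, -0.436]
wrist_force: [-0.3, -0.0, -0.2]
finger_gap: 64.0
```

View pics/c9.png

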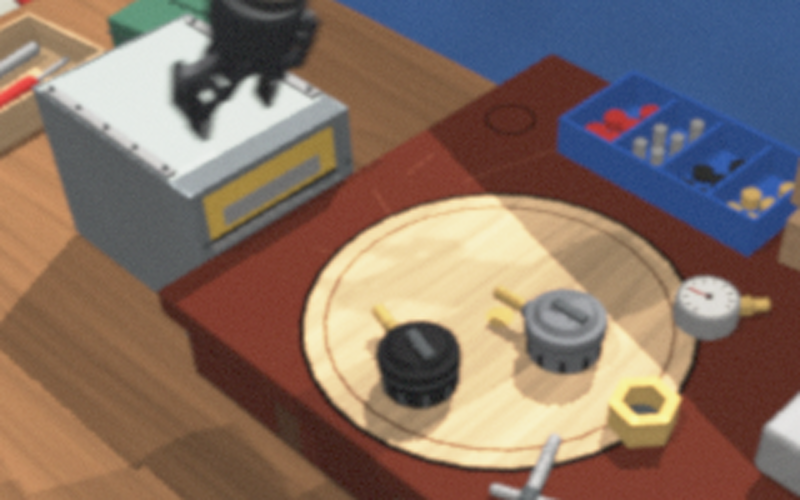

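View pics/top9.png

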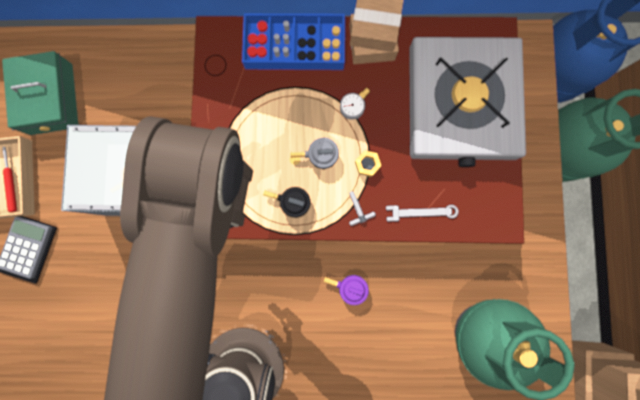

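```bash
python3 -m pendant '[[-0.02,-0.03,0,0,0,0],[-0.04,-0.06,0,0,0,0],[-0.06,-0.1,0,0,0,0],[-0.08,-0.13,0,0,0,0],[-0.08,-0.16,0,0,0,0],[-0.08,-0.19,0,0,0,0],[-0.08,-0.19,0,0,0,0],[-0.08,-0.19,0,0,0,0]]'
python3 - <<'E'
from h import *
grab('side','side10');grab('top','top10');a=load('side10')['image'];b=load('side0')['image']
d=np.abs(a.astype(int)-b).max(2)
print('flap region diff',d[88:140,205:272].mean(),d[88:140,205:272].max(), 'noise', d[300:330,100:200].mean())
t=load('top10')['image'];t0=load('top0')['image']
o=np.vstack([np.hstack([a[60:170,140:300],b[60:170,140:300]]),np.hstack([t[110:220,50:210],t0[110:220,50:210]])])
cv2.imwrite('pics/c10.png',cv2.resize(o,None,fx=2.4,fy=2.4,interpolation=cv2.INTER_CUBIC)[:,:,::-1])
E
```

```text
time: 9.03
ee_pos: [347.5, -135.0, 315.2]
orientation: [-2.007, -1.946, -0.433]
wrist_force: [-1.7, 0.4, -0.4]
finger_gap: 63.8
flap region diff 29.370551090700346 176 noise 8.013666666666667
```

View pics/c10.png

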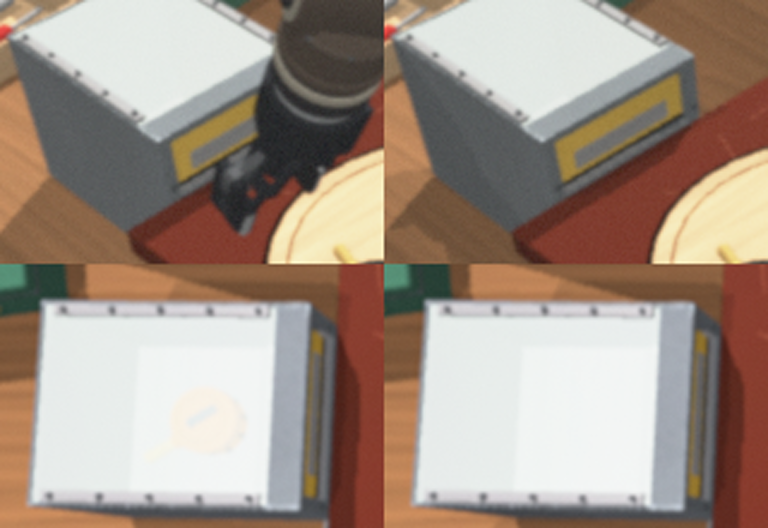

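```bash
python3 -m pendant '[[0,0,0,0,0,0],[0,0,0,0,0,0],[0,0,0,0,0,0],[0,0,0,0,0,0],[0,0,0,0,0,0],[0,0,0,0,0,0]]'
python3 - <<'E'
from h import *
grab('top','top11');a=load('top11')['image'].astype(int);b=load('top10')['image'].astype(int);z=load('top0')['image'].astype(int)
print('motion',np.abs(a-b)[120:215,65:165].max(),np.abs(a-b)[120:215,65:165].mean())
d=np.abs(cv2.GaussianBlur((a-z).astype(np.float32),(0,0),1))[130:210,70:160,2]
m=np.argwhere(d>10)+[130,70];print(len(m),m.mean(0),m.min(0),m.max(0))
f=load('top11')
for zz in(35,60,90,150): print(zz,onz(f,136.7,175,zz).round(0), [round(float(np.linalg.norm(proj(f,onz(f,136.7,175,zz)+[39,0,0])-[136.7,175])),1)])
o=a[125:215,60:165].clip(0,255).astype(float);o=((o-150)*2.4).clip(0,255).astype('uint8');cv2.imwrite('pics/c11.png',cv2.resize(o,None,fx=6,fy=6,interpolation=cv2.INTER_CUBIC)[:,:,::-1])
E
```

```text
time: 9.63
ee_pos: [347.1, -133.2, 316.3]
orientation: [-2.004, -1.952, -0.432]
wrist_force: [-0.4, 0.2, -0.2]
finger_gap: 63.8
motion 5 0.47350877192982455
582 [175.60309278 136.25257732] [162 122] [187 151]
35 [536. 302.  35.] [13.7]
60 [532. 290.  60.] [14.0]
90 [527. 277.  90.] [14.4]
150 [518. 250. 150.] [15.2]
```

View pics/c11.png

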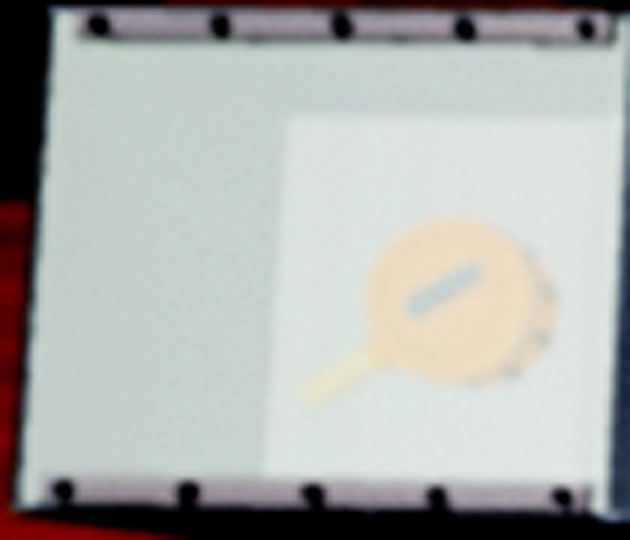

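The regulator is visible through the window, motionless and upright at about y = 300 mm, roughly 170 mm behind the front plane. The flap looks as it did at the start, so I'm handing in.

```bash
python3 -c "
from h import *
print(ctrl.finish_job())"
```

```text
the job is handed in; nothing more can be done
None
```

The orange regulator is in the take-back box and the job is handed in. I pushed it with the two part-open fingers from the turntable across the mahogany to the mouth. There I tilted the tool 25° and pushed the regulator in through the flap until it dropped down the chute. The whole job took about 9.6 s.

What the last checks showed:
- **Orange regulator:** through the window it looks still. It lies roughly 170 mm behind the front plane and within about 15 mm of the mouth's middle. Its depth below the sill was not measured. That distance assumes it stands on the chute floor.
- **Flap:** in the top view and in the unobstructed side view just after the drop it looks as it did at the start. My numerical comparison of the flap picture was no use because the arm covered part of it.
- **Everything else:** the grey and black regulators, gauge, nut, screw and spanner look unmoved, judged by eye only. The purple look-alike was left alone.
- **Robot:** the arm is clear of everything, and the highest wrist force I saw printed was about 8 N.

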